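Pack the display risers in the bench drawer

TASK

Pack away the white acrylic display risers: lay the one that is open side up flat in the open drawer beside the one already there and slide them close up against each other, then set the legs-down one over the pair so that they interlock, one of its legs down in each trough and fully home. Then ease the drawer fully shut with all three risers in it. Set the risers down rather than dropping them, do not slam the drawer, and leave the other things on the bench where they are.

Things in the scene. Friction and masses are not known exactly. Their poses are not given: they have to be found in the camera images.
- riser_a_mid (a point): White acrylic display riser, a U channel 110 mm long (x), 60 wide (y), 30 tall (z, up), walls 4 mm, trough 52 wide and 26 deep; about 80 g. Point: its centre, 15 mm above its underside. This one already lies in the open drawer, open side up, near its left (+y) side.
- riser_b_mid (a point): White acrylic display riser, a U channel 110 mm long (x), 60 wide (y), 30 tall (z, up), walls 4 mm, trough 52 wide and 26 deep; about 80 g. Point: its centre, 15 mm above its underside. This one lies on the bench beside the chest, open side up (web on the bench), legs up.
- riser_c_mid (a point): White acrylic display riser, a U channel 110 mm long (x), 60 wide (y), 30 tall (z, up), walls 4 mm, trough 52 wide and 26 deep; about 80 g. Point: its centre, 15 mm above its underside. It stands on the bench beside the chest the other way up: legs down, web on top. Nested over the two open ones (its legs on their webs, its web on their touching legs) it sits 4 mm higher than they do.
- drawer_in (a point): Centre of the drawer's blue floor, on its surface, 75 mm above the bench. Moves with the drawer; x points into the chest (the way it shuts), y left, z up. Inside, the drawer is 150 mm (x) by 200 mm (y); plywood sides and back are 33 mm tall above the floor, 7 mm thick.
- drawer_face (a point): Centre of the outer face of the drawer's wooden front (240 mm wide, 50 tall, 12 thick; top edge 25 mm above this point). This point is 93 mm above the bench; x points into the chest, the way to push. Two brass knobs stand out 18 mm, 75 mm to either side of it; bare between them. The shut drawer has 45 mm of height above its floor.
- drawer (a joint): How far the upper drawer is open (m): 0 shut, 0.15 fully open. Wooden drawer on slides, about 1.5 N of friction plus 4 N per m/s of damping; it stays where it is left.
- chest: Two-drawer wooden chest, 200 mm deep (x), 244 mm wide (y), 132 mm tall, fixed to the bench. Origin at the centre of its underside; its front faces -x of its own frame. The upper drawer is open, the lower one shut.
- jar: Bystander: yellow jar with orange lid, 64 mm diameter, 71 mm tall; origin at the centre of its underside.
- bangle_a: Bystander: gold-coloured bangle lying flat, 68 mm diameter, 10 mm tall; origin at the centre of its underside.
- bangle_b: Bystander: gold-coloured bangle lying flat, 68 mm diameter, 14 mm tall; origin at the centre of its underside.
- tweezers: Bystander: steel tweezers lying along their x axis, 155 mm long, 15 mm wide, 9 mm tall; origin on the bench near the middle.
- dish: Bystander: blue plastic dish, 72 mm diameter, 22 mm tall; origin at the centre of its underside.
- bench_block: Bystander: steel bench block 64 x 64 x 18 mm; origin at the centre of its underside.
- mallet: Bystander: wooden mallet, handle along its y axis (220 mm long overall), head 75 mm long along x and 38 mm thick at its +y end; origin on the bench half-way along.
Mind the look-alikes: they are no part of the job. Leave any red or yellow look-alike of the part that bears riser_c_mid alone. What is shaped like the part that bears riser_b_mid but yellow is not meant.

How it is judged:
On the way, in this order (a step that is already met when the one before it is completed fails the run):
1. the open-side-up riser from the bench lies flat on the drawer floor (x of riser_b_mid in the frame of drawer_in between -0.075 and 0.075 m and y of riser_b_mid in the frame of drawer_in between -0.1 and 0.1 m and z of riser_b_mid in the frame of drawer_in between 0.01 and 0.02 m and angle between riser_b_mid's own z axis and vertical below 0.06 rad), for 0.2 s.
2. the legs-down riser is interlocked with both, a leg in each trough (z of riser_c_mid in the frame of drawer_in between 0.014 and 0.024 m and angle between riser_c_mid's own z axis and vertical below 0.08 rad and y of riser_c_mid in the frame of riser_a_mid between -0.058 and 0.058 m and y of riser_c_mid in the frame of riser_b_mid between -0.058 and 0.058 m), for 0.2 s.
At the end, for the whole second after the job is handed in: Drawer shut within 6 mm, all three risers in it at rest and level (0.06 rad); the two open ones flat on its floor, under 10 mm apart and parallel within 0.12 rad; the legs-down one interlocked, a leg in each trough, nominally 4 mm higher than they are (1 to 8 mm) (all of step 1 and value of joint drawer below 0.006 m and z of riser_a_mid in the frame of drawer_in between 0.01 and 0.02 m and angle between each of riser_a_mid, riser_c_mid's own z axis and vertical below 0.06 rad and x of riser_a_mid in the frame of drawer_in between -0.075 and 0.075 m and y of riser_a_mid in the frame of drawer_in between -0.1 and 0.1 m and x of riser_c_mid in the frame of drawer_in between -0.075 and 0.075 m and y of riser_c_mid in the frame of drawer_in between -0.1 and 0.1 m and (y of riser_b_mid in the frame of riser_a_mid between 0.055 and 0.07 m or y of riser_b_mid in the frame of riser_a_mid between -0.07 and -0.055 m) and angle between the x axis of riser_b_mid and the x axis of riser_a_mid, either way round below 0.12 rad and z of riser_c_mid in the frame of drawer_in between 0.016 and 0.023 m and y of riser_c_mid in the frame of riser_a_mid between -0.055 and 0.055 m and y of riser_c_mid in the frame of riser_b_mid between -0.055 and 0.055 m and linear speed of each of riser_a, riser_b, riser_c below 0.02 m/s); the robot touches nothing.
It fails at once if the riser that lay open side up is dropped (falls faster than 0.5 m/s with no finger on it) (linear speed of riser_b above 0.5 m/s and contact force between the fingers and riser_b below 0.01 N).
It fails at once if the riser that lay legs down is dropped (falls faster than 0.5 m/s with no finger on it) (linear speed of riser_c above 0.5 m/s and contact force between the fingers and riser_c below 0.01 N).
It fails at once if the drawer is slammed (faster than 0.5 m/s) (velocity of joint drawer above 0.5 m/s or velocity of joint drawer below -0.5 m/s).
It fails at once if another thing on the bench is moved by more than 25 mm (distance of any of jar, bangle_a, bangle_b, tweezers, dish, bench_block, mallet from where it was at the start of the episode above 0.025 m).
It also fails if it takes over 72 s, if anything falls off the work surface, if the arm or the gripper's body presses on something with over 40 N, if the wrist force passes 120 N, or if a joint passes its speed limit or range.

ROBOT

A 7-joint arm with a two-finger parallel gripper is mounted at the origin on the work surface. World frame = base frame: x ahead of the robot, y to its left, z up, the work surface at z = 0. Lengths are in m, angles in rad, forces in N, time in s.
With the tool pointing down it reaches from about 0.425 to 0.875 m from the base axis. Payload 4.7 kg.
Tool frame: the origin (TCP) lies at the very end of the fingers, on their centre line; the grasp point (between the pads) lies 19 mm behind it; z points along the fingers, y is the line along which they close (so a half turn about z gives the same grasp; the last joint's range is limited). The gripper opens to 87 mm and grips with 3 to 60 N. Pads are 19 mm wide; open, the fingers measure 117 mm over their backs; the gripper's body (75 mm by 190 mm) begins 51 mm behind the grasp point.
Start: joints at [-1.171, 0.321, -0.07, 1.45, 0.023, 1.371, -0.057], TCP at [0.245, 0.602, 0.223] pointing down, gripper open.
Joint ranges: [-2.86, 2.86], [-0.3, 2.09], [-1.38, 1.24], [0.06, 2.45], [-1.56, 4.7], [0.09, 2.05], [-2.69, 2.69]. Speed limits (rad/s): [2.57, 2.57, 3.14, 3.14, 3.14, 3.14, 3.14].

INTERFACE

Orientations are given as [roll, pitch, yaw] about the fixed x, y, z axes, in that order (R = Rz(yaw) Ry(pitch) Rx(roll)).
In Python, from rig import * gives the robot as it stands.
- The arm moves only by the shell command python3 -m pendant 'ROWS' [OPENING] [FORCE]. ROWS is JSON, a list of rows, each a list of 4 numbers: the shift along the tool's x, y, z as a fraction of full scale, then the turn about the tool's z as a fraction of full scale. A call has 1 to 12 rows; each row shifts and turns the commanded pose from where the row before left it, along the tool's axes as they then stand; what a row does not reach is not made up. Full scale, the value 1, is 200 mm for a shift and pi rad for a turn. A row lasts 1/12 s, in which the tool goes at most 41.7 mm and 7.16 degrees, less where a joint would pass 70% of its speed; a pose out of reach is approached as far as the arm can. A call with a number of a shift or a turn outside -1 to 1 is refused whole. A call with a gripper value outside its range is refused whole. OPENING is the closure in counts, from 0 (fully open) to 255 (shut), set as the call begins (- or left out, the last holds). The fingers move at their own pace and stop on an object; FORCE is the grip in N (left out, the last holds). Time passes only in rows, so rows that do not move let the fingers close. It gives the time, the measured TCP pose, the force, the opening and the grip force at its end, in the units of the state.
- sense(): the state, without advancing time (a new reading comes with each control period).
- camera(name): name is "scene" or "side" or "wrist"; returns the picture (480x640x3 uint8, red, green, blue); there is no depth.
- calibration(name): a dict with "fovy" (degrees; the focal length in pixels is half the picture's height over the tangent of half this angle, whatever the lens; pixels are square), "cx", "cy" (the principal point, pixels), "R" (3x3) and "t" (3): a world point X has camera coordinates R X + t. Camera axes: x right, y down, z forward; pixel columns grow to the right and rows downward; lengths in m; the calibration is good to about 2 mm. A picture is of the moment at which its call begins: read the wrist's pose just before it. calibration takes no time and is no camera call; for the wrist camera it gives the pose at the moment of the call.
- finish_job(): hands the job in; it is judged then, once.
The state is a dict: "clock": time; "q": joint angles; "qvel": joint speeds; "tau": joint torques, N m; "position": TCP position; "eef_rot": TCP orientation; "force": force on the tool from outside, world axes, zero at the start; "torque": the same for the moment, N m; "grip_width": opening from 0.0 (shut) to 1.0 (fully open); "grasp_force": force on a finger pad.
Only numpy, scipy, OpenCV 4.12 (cv2) and the standard library are available. Lean on these libraries where they do the work, as an engineer would, in place of code of your own. Each camera call takes 0.05 s, during which the arm holds its last target. There are 200 camera calls.

## Working session

There is one attempt and no reset: what is moved stays moved. The work goes in short steps, Python scripts to look and compute and a shell command to move; the robot and the scene stay as the last step left them, time stands still between calls to the robot, and variables do not carry over. Pictures are saved under pics/ and viewed, at most 10 in all, crops included, and the job is handed in when it is done.

```bash
ls; mkdir -p pics
python3 - <<'E'
from rig import *
import cv2,numpy as np
for n in ("scene","side"):
    im=camera(n); cv2.imwrite(f"pics/{n}0.png",im[:,:,::-1]); c=calibration(n); print(n,c)
s=sense(); print(s["clock"],s["position"],s["eef_rot"],s["grip_width"])
E
```

```text
pics
scene {'fovy': 47.60538607115366, 'cx': 314.2915194539411, 'cy': 235.84462616568592, 'R': array([[ 0.46100618,  0.88739282,  0.00269752],
       [ 0.50520205, -0.25995413, -0.82291843],
       [-0.72955068,  0.38073327, -0.56815313]]), 't': array([-0.27145068, -0.19948874,  1.67616243])}
side {'fovy': 44.05180114484241, 'cx': 316.6674384699117, 'cy': 240.87435120591408, 'R': array([[ 0.87711215, -0.47985288, -0.02038355],
       [-0.29342219, -0.5017743 , -0.81371123],
       [ 0.38023374,  0.719697  , -0.58091182]]), 't': array([-0.50362821,  0.22365126,  1.30707001])}
0.1 [0.24445821 0.60174435 0.22158598] [-3.13987360e+00  8.53427840e-05  2.75585791e+00] 0.9985301093759625
```

View pics/scene0.png

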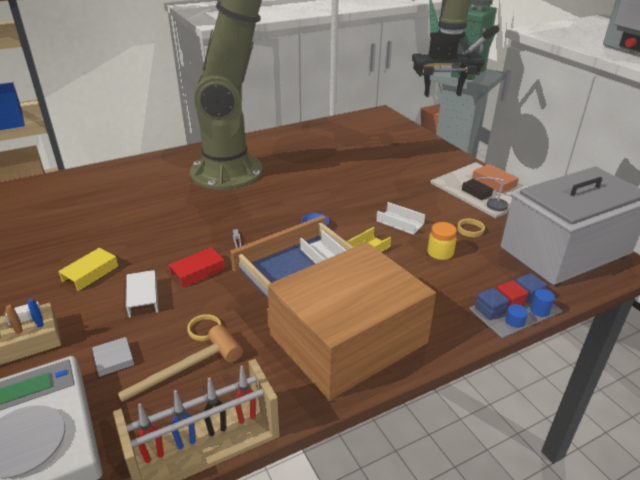

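View pics/side0.png

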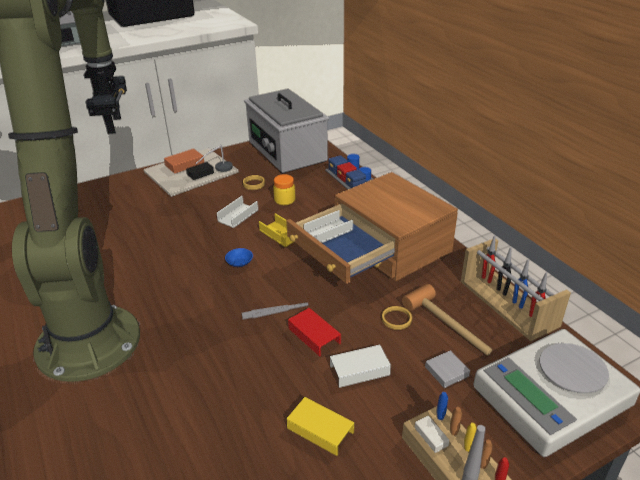

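Scene view: B candidates are the white open channel at (401,218) and the yellow open one at (370,243), which is rejected. C candidates are the white legs-down one at (141,290), with the red (197,266) and yellow (88,268) ones rejected. A lies in the drawer at (325,250). In the side view B is at (238,212), C at (360,365) and A at (328,226). Next I'll make one composite of close crops and take mask measurements.

```bash
cat > h.py <<'E'
import numpy as np,cv2
from rig import *
def K(c): return 240/np.tan(np.radians(c["fovy"]/2))
def proj(c,X):
    p=c["R"]@np.asarray(X,float)+c["t"]; return np.array([c["cx"]+K(c)*p[0]/p[2],c["cy"]+K(c)*p[1]/p[2]])
def ray(c,u,v,z):
    R,t=c["R"],c["t"]; o=-R.T@t; d=R.T@np.array([(u-c["cx"])/K(c),(v-c["cy"])/K(c),1]); return o+d*(z-o[2])/d[2]
def tri(c1,p1,c2,p2):
    A=[];b=[]
    for c,p in((c1,p1),(c2,p2)):
        o=-c["R"].T@c["t"]; d=c["R"].T@np.array([(p[0]-c["cx"])/K(c),(p[1]-c["cy"])/K(c),1]); d/=np.linalg.norm(d)
        M=np.eye(3)-np.outer(d,d); A.append(M); b.append(M@o)
    return np.linalg.lstsq(np.vstack(A),np.hstack(b),rcond=None)[0]
E
python3 - <<'E'
from h import *
S={n:cv2.imread(f"pics/{n}0.png") for n in("scene","side")}
W=[("scene",371,198,60),("scene",110,260,60),("scene",290,225,75),("side",208,187,60),("side",325,335,70),("side",290,195,75)]
out=np.zeros((520,780,3),np.uint8)
for i,(n,x,y,w) in enumerate(W):
    cr=cv2.resize(S[n][y:y+w,x:x+w],(260,260),interpolation=cv2.INTER_CUBIC); r,c=divmod(i,3)
    out[r*260:r*260+260,c*260:c*260+260]=cr
cv2.imwrite("pics/crops.png",out)
for i,(n,x,y,w) in enumerate(W):
    h=cv2.cvtColor(S[n][y:y+w,x:x+w],cv2.COLOR_BGR2HSV); m=((h[...,1]<50)&(h[...,2]>110)).astype(np.uint8)
    cs,_=cv2.findContours(m,0,2); k=max(cs,key=cv2.contourArea)
    a=cv2.approxPolyDP(k,2,True)[:,0]+[x,y]; print(n,x,y,cv2.contourArea(k),a.tolist())
E
```

```text
scene 371 198 900.5 [[377, 211], [377, 221], [412, 234], [424, 221], [424, 214], [389, 202], [385, 212]]
scene 110 260 995.0 [[153, 270], [126, 275], [128, 316], [129, 307], [149, 303], [154, 304], [157, 312]]
scene 290 225 750.5 [[323, 230], [321, 238], [309, 244], [300, 238], [300, 249], [314, 263], [345, 250]]
side 208 187 677.0 [[257, 202], [246, 205], [240, 196], [218, 211], [217, 219], [233, 227], [257, 210]]
side 325 335 1654.5 [[381, 347], [370, 346], [330, 356], [331, 366], [335, 367], [339, 377], [339, 387], [388, 375], [390, 364]]
side 290 195 864.5 [[352, 220], [342, 221], [338, 210], [305, 223], [304, 229], [323, 242], [351, 230]]
```

View pics/crops.png

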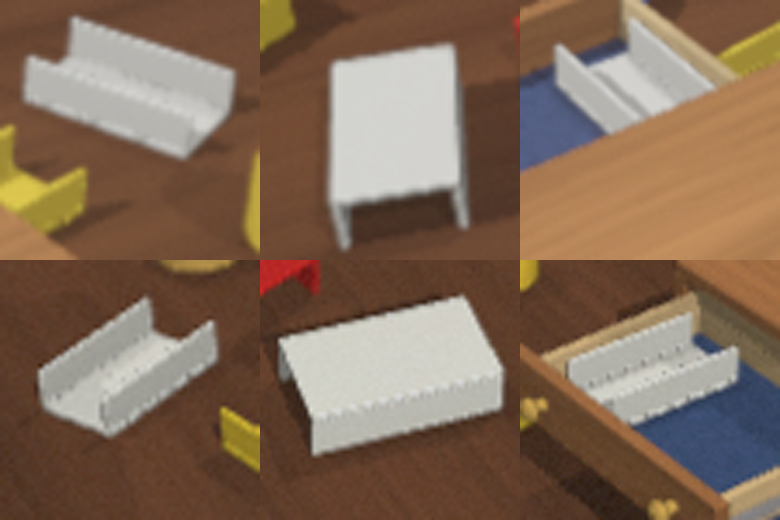

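The crops confirm B (white, open side up), C (white, legs down) and A, in the drawer against its left side. I'll compute poses from the corners.

Run:
```python
from h import *
np.set_printoptions(precision=4,suppress=True)
sc,sd=calibration("scene"),calibration("side")
def show(l,c,ps,z):
    P=np.array([ray(c,*p,z)[:2] for p in ps]); d=np.linalg.norm(np.roll(P,-1,0)-P,axis=1)
    an=[np.degrees(np.arctan2(*(P[(i+1)%len(P)]-P[i])[::-1])) for i in range(len(P))]
    print(l,"mean",P.mean(0),"len",d,"ang",np.round(an,1)); return P
show("B sc",sc,[(387.6,202.2),(425.2,214.2),(414.8,226.8),(377.5,211.2)],.03)
show("B sd",sd,[(217.2,211.5),(242.2,195.8),(257.6,201.3),(231.8,219.3)],.03)
show("C sc",sc,[(126.2,273.8),(154.3,270.4),(156.6,302.7),(126.2,306.8)],.03)
show("C sd",sd,[(330.4,356.5),(380.2,345),(389.6,365.2),(339.3,376.2)],.03)
show("A sd",sd,[(304.4,224.4),(339,210.9),(352.9,220.4),(315.4,235.4)],.105)
print(show("chest top sc",sc,[(270,292),(366,248),(433,293),(331,345)],.132))
print(show("front sd",sd,[(289,220),(349,272)],.118))
print(show("front sc",sc,[(232,262),(324,221)],.118))
print(show("jar sc",sc,[(443,229)],.071),show("jar sd",sd,[(284,181)],.071))
```

```text
B sc mean [0.4863 0.3085] len [0.1094 0.0695 0.1139 0.0557] ang [  29.2  -58.8 -157.7  118. ]
B sd mean [0.485  0.3077] len [0.1041 0.0578 0.1125 0.062 ] ang [  24.6  -62.6 -153.4  109.4]
C sc mean [ 0.4782 -0.3635] len [0.0608 0.1126 0.061  0.113 ] ang [  74.3  -11.5 -105.3  168.4]
C sd mean [ 0.4753 -0.3659] len [0.1091 0.0582 0.1057 0.0556] ang [ -12.4 -104.8  166.2   78.7]
A sd mean [0.6136 0.0078] len [0.1064 0.0563 0.1133 0.0559] ang [   5.4  -82.2 -174.9   90.8]
chest top sc mean [ 0.798  -0.0326] len [0.2343 0.1806 0.2324 0.1724] ang [  99.    11.1  -83.  -168.1]
[[ 0.7299 -0.1659]
 [ 0.6931  0.0654]
 [ 0.8703  0.1003]
 [ 0.8986 -0.1303]]
front sd mean [ 0.5367 -0.0758] len [0.2529 0.2529] ang [-85.1  94.9]
[[ 0.526   0.0502]
 [ 0.5474 -0.2018]]
front sc mean [ 0.5694 -0.0719] len [0.2431 0.2431] ang [101.6 -78.4]
[[ 0.5938 -0.191 ]
 [ 0.5449  0.0472]]
jar sc mean [0.6411 0.3161] len [0.] ang [0.]
jar sd mean [0.6352 0.3067] len [0.] ang [0.]
[[0.6411 0.3161]] [[0.6352 0.3067]]
```

```bash
cat >> h.py <<'E'
def go(x,y,z,yaw=None):
    s=sense(); p=s["position"]; w=s["eef_rot"][2]; d=np.array([x,y,z])-p
    c,n=np.cos(w),np.sin(w)
    print("t %.2f"%s["clock"],"pos",np.round(p,4),"yaw %.1f"%np.degrees(w),"| tool shift frac x %.4f y %.4f z %.4f"%((d[0]*c+d[1]*n)/.2,(d[0]*n-d[1]*c)/.2,-d[2]/.2), "turn frac %.4f"%(-(((yaw-np.degrees(w)+180)%360)-180)/180) if yaw is not None else "")
E
python3 -m pendant '[[-0.167,-0.0906,0.01,0],[-0.167,-0.0906,0.01,0],[-0.167,-0.0906,0.01,0],[-0.167,-0.0906,0.01,0],[-0.167,-0.0906,0.01,0],[-0.167,-0.0906,0.01,0],[-0.167,-0.0906,0.01,0],[-0.167,-0.0906,0.01,0],[-0.167,-0.0906,0.01,0],[-0.167,-0.0906,0.01,0]]' 0 20
python3 -m pendant '[[0,0,0,-0.039],[0,0,0,-0.039],[0,0,0,-0.039],[0,0,0,-0.039],[0,0,0,-0.039],[0,0,0,-0.039],[0,0,0,-0.039],[0,0,0,0]]'
python3 - <<'E'
from h import *
np.set_printoptions(precision=4,suppress=True)
c=calibration("wrist"); im=camera("wrist"); cv2.imwrite("pics/w1.png",im[:,:,::-1]); print(-c["R"].T@c["t"],c["R"][2])
print(sense()["q"]);go(.486,.308,.2,207)
h=cv2.cvtColor(im,cv2.COLOR_RGB2HSV); m=((h[...,1]<60)&(h[...,2]>110)).astype(np.uint8)
for k in cv2.findContours(m,0,2)[0]:
    if cv2.contourArea(k)>800: print(cv2.contourArea(k),cv2.approxPolyDP(k,4,True)[:,0].tolist())
E
```

```text
clock: 0.93
position: [0.4865, 0.3069, 0.2022]
eef_rot: [-3.141, -0.0, 2.756]
force: [1.8, 0.3, 0.3]
grip_width: 0.997
grasp_force: 0.0
clock: 1.6
position: [0.4857, 0.3084, 0.2021]
eef_rot: [-3.141, -0.001, -2.667]
force: [0.2, 0.5, 0.1]
grip_width: 1.0
grasp_force: 0.0
[0.4187 0.2737 0.3645] [ 0.2467  0.1277 -0.9606]
[-0.6908  0.1728  0.0887  1.6743 -0.0159  1.2959  1.4411]
t 1.65 pos [0.4857 0.3085 0.2022] yaw -153.1 | tool shift frac x -0.0003 y -0.0030 z 0.0108 turn frac -0.0006
6119.0 [[138, 336], [506, 336], [519, 330], [519, 324], [506, 319], [153, 319]]
9162.5 [[508, 278], [541, 278], [548, 268], [579, 279], [618, 276], [624, 267], [639, 271], [639, 204], [561, 177]]
6402.5 [[292, 151], [293, 262], [297, 250], [347, 254], [352, 262], [354, 152]]
```

View pics/w1.png

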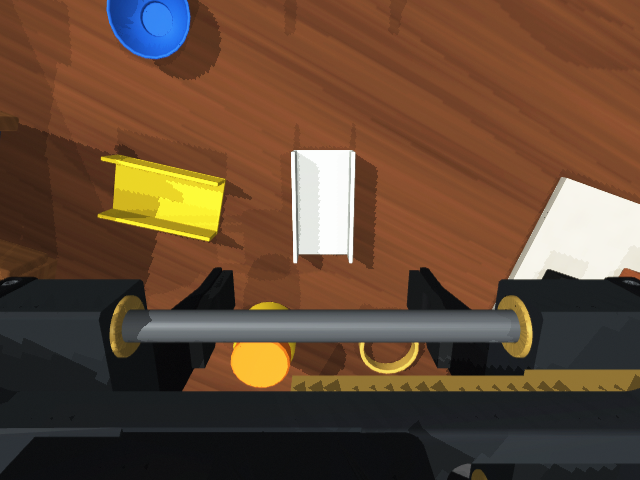

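The wrist view shows B's white open channel at columns 292–354, rows 151–262, upright in the image, so its yaw matches the tool. The yellow look-alike is at (165,198), the jar lid at (262,362) and the bangle at (389,355). Computing B's centre.

Run:
```python
from h import *
np.set_printoptions(precision=4,suppress=True)
c=calibration("wrist")
P=np.array([ray(c,*p,.03)[:2] for p in [(291.5,151),(354.5,151.5),(353,262.5),(293.5,262.5)]])
d=np.roll(P,-1,0)-P; print(P,P.mean(0),np.linalg.norm(d,axis=1),np.degrees(np.arctan2(d[:,1],d[:,0])))
x,y=P.mean(0); go(x,y,.012,None)
```

```text
[[0.4478 0.2591]
 [0.4218 0.3112]
 [0.5188 0.362 ]
 [0.546  0.3084]] [0.4836 0.3102] [0.0582 0.1095 0.0601 0.11  ] [ 116.4664   27.6486  -63.1034 -153.3417]
t 1.65 pos [0.4857 0.3085 0.2022] yaw -153.1 | tool shift frac x 0.0054 y 0.0122 z 0.9508
```

```bash
python3 -m pendant '[[0.005,0.012,0.18,0],[0,0,0.18,0],[0,0,0.18,0],[0,0,0.18,0],[0,0,0.14,0],[0,0,0.08,0],[0,0,0.04,0],[0,0,0,0]]'
python3 -m pendant '[[0,0,0,0],[0,0,0,0],[0,0,0,0],[0,0,0,0],[0,0,0,0],[0,0,0,0]]' 255 20
```

```text
clock: 2.32
position: [0.4825, 0.3094, 0.0045]
eef_rot: [-3.141, -0.004, -2.672]
force: [0.6, 0.5, -0.1]
grip_width: 0.998
grasp_force: 0.0
clock: 2.82
position: [0.4845, 0.3107, 0.0075]
eef_rot: [3.141, 0.002, -2.67]
force: [-1.1, -0.6, 4.0]
grip_width: 0.688
grasp_force: 20.0
```

```bash
python3 -m pendant '[[0,0,-0.05,0],[0,0,-0.12,0],[0,0,-0.18,0],[0,0,-0.2,0],[0,0,-0.2,0],[0,0,-0.2,0],[0,0,-0.2,0],[0,0,-0.2,0],[0,0,-0.1,0]]'
python3 -m pendant '[[0.003,-0.18,0,0],[0.003,-0.195,0,0],[0.003,-0.195,0,0],[0.003,-0.195,0,0],[0.003,-0.195,0,0],[0.003,-0.195,0,0],[0.003,-0.195,0,0],[0.003,-0.195,0,0],[0.003,-0.195,0,0],[0,-0.195,0,0],[0,0,0,0.036],[0,0,0,0.036]]'
python3 -m pendant '[[0,0,0,0.034],[0,0,0,0],[0,0,0,0],[0,0,0,0]]'
python3 - <<'E'
from h import *
np.set_printoptions(precision=4,suppress=True)
c=calibration("wrist"); im=camera("wrist"); cv2.imwrite("pics/w2.png",im[:,:,::-1]); 
import pickle; pickle.dump(c,open("c2.pkl","wb"))
E
```

```text
clock: 3.57
position: [0.4849, 0.3109, 0.3032]
eef_rot: [3.14, 0.008, -2.67]
force: [1.7, 0.5, 0.6]
grip_width: 0.688
grasp_force: 20.0
clock: 4.57
position: [0.6549, -0.0414, 0.2965]
eef_rot: [-3.14, -0.001, -2.908]
force: [0.3, 1.7, -0.8]
grip_width: 0.69
grasp_force: 20.0
clock: 4.9
position: [0.6548, -0.0365, 0.2968]
eef_rot: [3.141, 0.0, -3.0]
force: [0.2, -0.5, -0.4]
grip_width: 0.69
grasp_force: 20.0
```

View pics/w2.png

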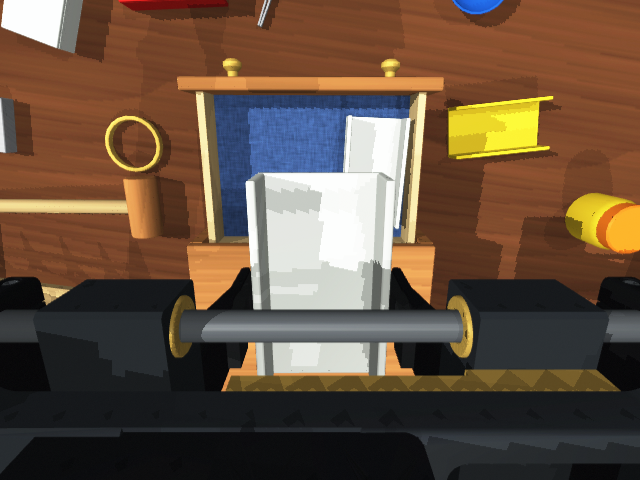

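The view shows the open drawer with its front edge at row ~79 (columns 178–443), side walls at columns ~205 and ~420, and A inside at columns 345–409, front end at row ~117. The held B (columns 247–393) covers the rest. The drawer is well aligned with the tool.

Run:
```python
from h import *
import pickle; c=pickle.load(open("c2.pkl","rb"))
np.set_printoptions(precision=4,suppress=True)
def r(l,ps,z):
    P=np.array([ray(c,*p,z)[:2] for p in ps]); d=P[1]-P[0]; print(l,P.tolist() and P.round(4).tolist(),"mid",P.mean(0),"len %.4f ang %.1f"%(np.linalg.norm(d),np.degrees(np.arctan2(d[1],d[0])))); return P
f=r("front outer top",[(178,78),(443,78)],.118)
r("chest top edge",[(188,246),(434,246)],.132)
r("wall L outer",[(197,93),(207,240)],.108)
r("wall R outer",[(426,93),(416,240)],.108)
a=r("A front",[(345.5,116),(410,118.5)],.105)
r("A outer",[(410,119),(401.5,228)],.105)
r("B held tops front",[(247,180),(393,180)],.315)
```

```text
front outer top [[0.5548, -0.1789], [0.5212, 0.055]] mid [ 0.538  -0.0619] len 0.2363 ang 98.2
chest top edge [[0.7066, -0.1592], [0.6727, 0.0781]] mid [ 0.6897 -0.0406] len 0.2397 ang 98.1
wall L outer [[0.5645, -0.1649], [0.7065, -0.1481]] mid [ 0.6355 -0.1565] len 0.1430 ang 6.8
wall R outer [[0.5343, 0.0454], [0.6757, 0.0672]] mid [0.605  0.0563] len 0.1431 ang 8.7
A front [[0.5648, -0.0251], [0.5583, 0.0362]] mid [0.5616 0.0056] len 0.0616 ang 96.1
A outer [[0.5588, 0.0363], [0.6659, 0.0504]] mid [0.6123 0.0434] len 0.1080 ang 7.5
B held tops front [[0.604, -0.074], [0.5956, -0.0151]] mid [ 0.5998 -0.0446] len 0.0594 ang 98.1
```

```bash
python3 -c "
from h import *
go(.6272,-.0728,.0835,188)"
```

```text
t 4.95 pos [ 0.6549 -0.0365  0.2968] yaw -171.9 | tool shift frac x 0.1625 y -0.1602 z 1.0665 turn frac 0.0006
```

```bash
python3 -m pendant '[[0.08,-0.08,0,0],[0.0825,-0.08,0.1,0],[0,0,0.18,0],[0,0,0.18,0],[0,0,0.18,0],[0,0,0.16,0],[0,0,0.1,0],[0,0,0.06,0],[0,0,0.04,0],[0,0,0.03,0],[0,0,0.02,0],[0,0,0.01,0]]'
python3 -m pendant '[[0,0,0,0],[0,0,0.0,0],[0,0,0,0]]'
```

```text
clock: 5.95
position: [0.628, -0.0731, 0.0854]
eef_rot: [-3.141, 0.002, -3.002]
force: [0.1, -0.6, -0.6]
grip_width: 0.686
grasp_force: 20.0
clock: 6.2
position: [0.6279, -0.073, 0.0855]
eef_rot: [-3.141, 0.002, -3.003]
force: [-0.1, -0.1, -1.9]
grip_width: 0.687
grasp_force: 20.0
```

```bash
python3 -m pendant '[[0,0,0.008,0],[0,0,0.007,0],[0,0,0,0],[0,0,0,0]]'
python3 -m pendant '[[0,0,0,0],[0,0,0,0],[0,0,0,0],[0,0,0,0]]' 52
```

```text
clock: 6.53
position: [0.628, -0.073, 0.0826]
eef_rot: [-3.141, 0.002, -3.003]
force: [0.3, 0.4, 4.1]
grip_width: 0.687
grasp_force: 20.0
clock: 6.87
position: [0.6269, -0.073, 0.0811]
eef_rot: [3.141, -0.001, -3.003]
force: [-0.3, 0.3, -0.6]
grip_width: 0.787
grasp_force: 0.0
```

```bash
python3 -m pendant '[[0,0,-0.08,0],[0,0,-0.12,0],[0,0,-0.05,0]]'
python3 -m pendant '[[0,0,0,0],[0,0,0,0],[0,0,0,0],[0,0,0,0],[0,0,0,0],[0,0,0,0],[0,0,0.1,0],[0,0,0.08,0],[0,0,0.03,0],[0,0,0.015,0],[0,0,0,0]]' 255 20
python3 -m pendant '[[0,0.04,0,0],[0,0.015,0,0],[0,0.015,0,0],[0,0.015,0,0],[0,0.015,0,0],[0,0.015,0,0],[0,0.015,0,0],[0,0.015,0,0],[0,0.015,0,0],[0,0.015,0,0],[0,0.015,0,0]]'
python3 -m pendant '[[0,0.01,0,0],[0,0,0,0],[0,0,0,0]]'
python3 -c "
from h import *
go(.624,-.05,.087,188)"
```

```text
clock: 7.12
position: [0.6284, -0.0733, 0.1338]
eef_rot: [-3.141, 0.003, -3.003]
force: [1.2, -0.5, 1.0]
grip_width: 0.798
grasp_force: 0.0
clock: 8.03
position: [0.6269, -0.073, 0.0859]
eef_rot: [3.141, -0.001, -3.003]
force: [0.4, -0.1, 0.1]
grip_width: 0.048
grasp_force: 0.0
clock: 8.95
position: [0.6219, -0.0351, 0.0866]
eef_rot: [-3.142, 0.0, -3.003]
force: [0.4, -1.4, 0.7]
grip_width: 0.008
grasp_force: 0.6
clock: 9.2
position: [0.6215, -0.0327, 0.0864]
eef_rot: [3.141, -0.0, -3.002]
force: [1.0, 0.5, 0.2]
grip_width: 0.009
grasp_force: 0.0
t 9.20 pos [ 0.6215 -0.0327  0.0864] yaw -172.0 | tool shift frac x -0.0003 y -0.0874 z -0.0032 turn frac -0.0001
```

```bash
python3 -m pendant '[[0,-0.01,-0.03,0],[0,0,-0.1,0],[0,0,-0.18,0],[-0.05,0,-0.2,0],[-0.05,0,-0.2,0],[0,0,-0.2,0],[0,0,-0.1,0],[0,0,0,0],[0,0,0,0]]' 0
python3 - <<'E'
from h import *
c=calibration("wrist"); im=camera("wrist")
import pickle; pickle.dump(c,open("c3.pkl","wb")); cv2.imwrite("pics/w3full.png",im[:,:,::-1])
cv2.imwrite("pics/w3.png",cv2.resize(im[60:260,180:450,::-1],None,fx=2.9,fy=2.9,interpolation=cv2.INTER_CUBIC))
E
```

```text
clock: 9.95
position: [0.6425, -0.0329, 0.2905]
eef_rot: [-3.142, 0.003, -3.003]
force: [-0.5, 0.6, -0.7]
grip_width: 0.604
grasp_force: 0.0
```

View pics/w3.png

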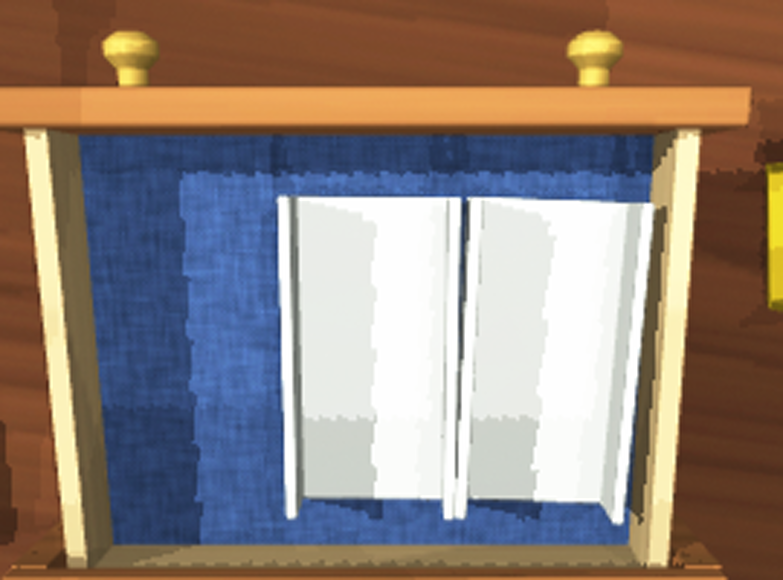

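B and A lie side by side, touching at the rear, with a ~2 mm gap at the front (crop seam (464,199) to (455,518)). That is within tolerance.

Run:
```python
from h import *
import pickle; c=pickle.load(open("c3.pkl","rb"))
f=lambda u,v:ray(c,u/2.9+180,v/2.9+60,.105)[:2].round(4)
for l,p,q in [("B out",(278,197),(290,518)),("seam",(464,199),(455,518)),("A out",(654,205),(618,522))]:
    a,b=f(*p),f(*q); print(l,a,b,(a+b)/2,np.linalg.norm(b-a),np.degrees(np.arctan2(*(b-a)[::-1])))
go(.477-.02,-.3645,.2,168.5)
print(sense()["q"])
```

```text
B out [ 0.5731 -0.0848] [ 0.6813 -0.0693] [ 0.6272  -0.07705] 0.10930457446968993 8.15234162571855
seam [ 0.5653 -0.0249] [ 0.6732 -0.0113] [ 0.61925 -0.0181 ] 0.10875371258030687 7.183828145721363
A out [0.5586 0.0367] [0.6667 0.0463] [0.61265 0.0415 ] 0.10852543480677694 5.074933420039375
t 10.00 pos [ 0.6416 -0.0326  0.2885] yaw -172.1 | tool shift frac x 1.1435 y -1.5157 z 0.4423 turn frac 0.1080
[-0.30548425  0.29258304  0.40497417  1.38215238 -0.11461575  1.49002893
  1.80282371]
```

```bash
python3 -m pendant '[[0.095,-0.139,0.04,0],[0.095,-0.139,0.04,0],[0.095,-0.139,0.04,0],[0.095,-0.139,0.04,0],[0.095,-0.139,0.04,0],[0.095,-0.139,0.04,0],[0.095,-0.139,0.04,0],[0.095,-0.139,0.04,0],[0.095,-0.139,0.04,0],[0.095,-0.139,0.04,0],[0.095,-0.139,0.04,0]]'
python3 -m pendant '[[0,0,0,0.036],[0,0,0,0.036],[0,0,0,0.036],[0,0,0,0],[0,0,0,0],[0,0,0,0]]'
python3 - <<'E'
from h import *
c=calibration("wrist"); im=camera("wrist")
cv2.imwrite("pics/w4.png",im[:,:,::-1])
h=cv2.cvtColor(im,cv2.COLOR_RGB2HSV); m=((h[...,1]<60)&(h[...,2]>130)).astype(np.uint8)
for k in cv2.findContours(m,0,2)[0]:
    if cv2.contourArea(k)>2000:
        print(cv2.contourArea(k),cv2.approxPolyDP(k,4,True)[:,0].tolist()); 
        r=cv2.minAreaRect(k); P=np.array([ray(c,*p,.03)[:2] for p in cv2.boxPoints(r)]); d=np.roll(P,-1,0)-P
        print(P.mean(0),np.linalg.norm(d,axis=1),np.degrees(np.arctan2(d[:,1],d[:,0])))
go(.477,-.3645,.2,168.5)
E
```

```text
clock: 10.92
position: [0.4751, -0.3648, 0.1982]
eef_rot: [3.139, -0.002, -3.003]
force: [0.8, -0.5, -0.2]
grip_width: 1.001
grasp_force: 0.0
clock: 11.42
position: [0.4768, -0.3638, 0.1996]
eef_rot: [3.141, -0.002, 2.944]
force: [-0.1, 0.2, -0.4]
grip_width: 1.0
grasp_force: 0.0
6815.0 [[289, 152], [289, 263], [348, 264], [352, 153]]
[ 0.47600407 -0.36348643] [0.05870137 0.10983324 0.06418955 0.10979361] [  78.71498199   -9.87074712 -101.32188802  167.26547049]
t 11.47 pos [ 0.4769 -0.3639  0.1999] yaw 168.7 | tool shift frac x -0.0009 y -0.0028 z -0.0007 turn frac 0.0009
```

View pics/w4.png

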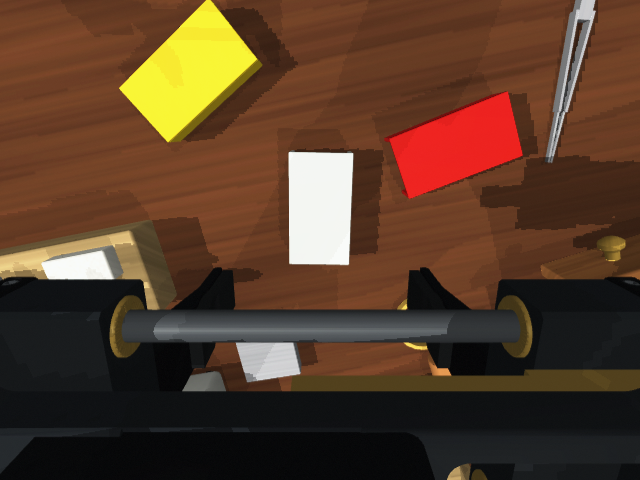

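The wrist view shows C at (320,208), white and aligned with the tool. The red one at (455,145) and the yellow one at (190,70) are clear of the fingers. I'll grasp C.

```bash
python3 -m pendant '[[-0.004,0,0.18,0],[0,0,0.18,0],[0,0,0.18,0],[0,0,0.18,0],[0,0,0.13,0],[0,0,0.07,0],[0,0,0.035,0],[0,0,0,0]]'
python3 -m pendant '[[0,0,0,0],[0,0,0,0],[0,0,0,0],[0,0,0,0],[0,0,0,0],[0,0,0,0]]' 255 20
python3 -m pendant '[[0,0,-0.05,0],[0,0,-0.12,0],[0,0,-0.18,0],[0,0,-0.2,0],[0,0,-0.2,0],[0,0,-0.15,0],[0,0,0,-0.036],[0,0,0,-0.036],[0,0,0,-0.036],[0,0,0,0],[0,0,0,0]]'
python3 -c "
from h import *
go(.619,-.018,.18,187.5)"
```

```text
clock: 12.13
position: [0.4774, -0.3642, 0.0086]
eef_rot: [3.141, -0.002, 2.942]
force: [-1.2, -0.3, -0.0]
grip_width: 1.001
grasp_force: 0.0
clock: 12.63
position: [0.4785, -0.3648, 0.0105]
eef_rot: [-3.141, 0.002, 2.941]
force: [-0.8, 0.7, 3.1]
grip_width: 0.689
grasp_force: 20.0
clock: 13.55
position: [0.4777, -0.3646, 0.1899]
eef_rot: [3.141, 0.0, -3.006]
force: [-0.3, -0.7, -1.3]
grip_width: 0.686
grasp_force: 20.0
t 13.55 pos [ 0.4777 -0.3646  0.1899] yaw -172.2 | tool shift frac x -0.9342 y 1.6215 z 0.0495 turn frac 0.0015
```

```bash
python3 -m pendant '[[-0.0934,0.162,0,0],[-0.0934,0.162,0,0],[-0.0934,0.162,0,0],[-0.0934,0.162,0,0],[-0.0934,0.162,0,0],[-0.0934,0.162,0,0],[-0.0934,0.162,0,0],[-0.0934,0.162,0,0],[-0.0934,0.162,0,0],[-0.0934,0.162,0,0],[0,0,0,0],[0,0,0,0]]'
python3 -c "
from h import *
go(.619,-.018,.0895,187.5)"
```

```text
clock: 14.55
position: [0.6184, -0.0141, 0.1889]
eef_rot: [3.141, -0.001, -2.999]
force: [-0.1, -1.0, 0.2]
grip_width: 0.686
grasp_force: 20.0
t 14.55 pos [ 0.6184 -0.0141  0.1889] yaw -171.9 | tool shift frac x -0.0003 y -0.0199 z 0.4970 turn frac 0.0036
```

```bash
python3 -m pendant '[[0,-0.02,0.1,0],[0,0,0.1,0],[0,0,0.08,0],[0,0,0.06,0],[0,0,0.04,0],[0,0,0.03,0],[0,0,0.03,0],[0,0,0.02,0],[0,0,0.01,0],[0,0,0.01,0],[0,0,0,0],[0,0,0,0]]'
python3 -c "
from h import *
go(.619,-.018,.0895,187.5)"
```

```text
clock: 15.55
position: [0.6189, -0.0217, 0.0939]
eef_rot: [3.142, 0.001, -3.003]
force: [-0.2, -0.0, -0.6]
grip_width: 0.686
grasp_force: 20.0
t 15.55 pos [ 0.6189 -0.0217  0.0939] yaw -172.0 | tool shift frac x -0.0030 y 0.0183 z 0.0222 turn frac 0.0026
```

```bash
python3 -m pendant '[[0,0.01,0.006,0],[0,0,0.006,0],[0,0,0.006,0],[0,0,0.005,0],[0,0,0,0],[0,0,0,0]]'
```

```text
clock: 16.05
position: [0.6186, -0.0195, 0.0895]
eef_rot: [3.141, 0.001, -3.003]
force: [-0.7, 0.5, 2.1]
grip_width: 0.687
grasp_force: 20.0
```

```bash
python3 -m pendant '[[0,0,0.003,0],[0,0,0,0],[0,0,0,0],[0,0,0,0],[0,0,0,0]]' 54
python3 -m pendant '[[0,0,-0.03,0],[0,0,-0.06,0],[0,0,-0.12,0],[0,0,-0.18,0],[-0.05,0,-0.2,0],[-0.05,0,-0.2,0],[0,0,-0.2,0],[0,0,0,0],[0,0,0,0]]'
python3 - <<'E'
from h import *
c=calibration("wrist"); im=camera("wrist")
side=camera("side")
a=cv2.resize(im[60:260,180:450,::-1],(540,400)); b=cv2.resize(side[190:290,280:400,::-1],(480,400),interpolation=cv2.INTER_CUBIC)
cv2.imwrite("pics/w5.png",cv2.resize(np.hstack([a,b]),(795,312)))
go(.538,-.062,.2,188)
E
```

```text
clock: 16.47
position: [0.6183, -0.0199, 0.0882]
eef_rot: [-3.142, -0.0, -3.003]
force: [-0.4, 0.2, -0.0]
grip_width: 0.785
grasp_force: 0.0
clock: 17.22
position: [0.6398, -0.0175, 0.2911]
eef_rot: [-3.141, 0.008, -3.003]
force: [-1.3, 0.8, -0.1]
grip_width: 0.789
grasp_force: 0.0
t 17.32 pos [ 0.6378 -0.0171  0.2864] yaw -172.0 | tool shift frac x 0.5252 y -0.1535 z 0.4322 turn frac -0.0003
```

View pics/w5.png

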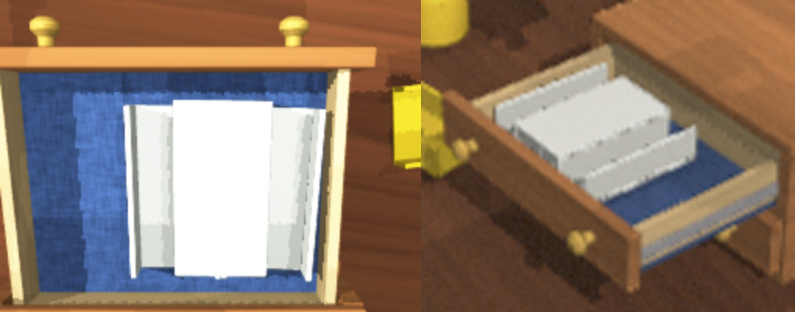

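Both halves of the picture show C straddling the seam, its top just above A's and B's legs, so it is interlocked and home. Now to shut the drawer.

```bash
python3 -m pendant '[[0.15,-0.03,0,0],[0.15,-0.03,0,0],[0.15,-0.03,0.05,0],[0.15,-0.03,0.1,0],[0.15,-0.034,0.1,0],[0,0,0.2,0],[0,0,0.2,0],[0,0,0.15,0],[0,0,0.1,0],[0,0,0.09,0],[0,0,0,0],[0,0,0,0]]' 255 20
python3 -c "
from h import *
go(.538,-.062,.088,188)"
```

```text
clock: 18.32
position: [0.492, -0.0682, 0.0868]
eef_rot: [3.141, -0.004, -3.003]
force: [0.7, -0.0, 1.0]
grip_width: 0.023
grasp_force: 0.0
t 18.32 pos [ 0.492  -0.0682  0.0868] yaw -172.0 | tool shift frac x -0.2323 y -0.0011 z -0.0060 turn frac -0.0003
```

```bash
python3 -m pendant '[[-0.04,0,0,0],[-0.04,0,0,0],[-0.04,0,0,0],[-0.03,0,0,0],[-0.03,0,0,0],[-0.03,0,0,0],[-0.04,0,0,0],[-0.05,0,0,0],[-0.05,0,0,0],[-0.05,0,0,0],[-0.05,0,0,0],[-0.05,0,0,0]]'
python3 -m pendant '[[-0.05,0,0,0],[-0.05,0,0,0],[-0.05,0,0,0],[-0.05,0,0,0],[-0.05,0,0,0],[-0.04,0,0,0],[-0.03,0,0,0],[-0.02,0,0,0],[-0.02,0,0,0],[0,0,0,0]]'
python3 -c "
from h import *
go(.6865,-.041,.088,188)"
```

```text
clock: 19.32
position: [0.5941, -0.0543, 0.0883]
eef_rot: [-3.141, 0.0, -3.003]
force: [-2.3, -1.4, 1.8]
grip_width: 0.004
grasp_force: 1.0
clock: 20.15
position: [0.6651, -0.044, 0.0882]
eef_rot: [3.141, 0.001, -3.002]
force: [0.1, -0.0, 0.6]
grip_width: 0.002
grasp_force: 0.0
t 20.15 pos [ 0.6651 -0.044   0.0882] yaw -172.0 | tool shift frac x -0.1080 y 0.0001 z 0.0012 turn frac -0.0001
```

```bash
python3 -m pendant '[[-0.015,0,0,0],[-0.015,0,0,0],[-0.01,0,0,0],[-0.01,0,0,0],[0,0,0,0]]'
python3 -m pendant '[[-0.01,0,0,0],[-0.005,0,0,0],[-0.005,0,0,0],[0,0,0,0]]'
```

```text
clock: 20.57
position: [0.6655, -0.0441, 0.0883]
eef_rot: [3.138, -0.019, -3.004]
force: [-24.3, 0.1, 16.9]
grip_width: 0.007
grasp_force: 12.3
clock: 20.9
position: [0.6654, -0.044, 0.0883]
eef_rot: [3.136, -0.027, -3.005]
force: [-35.6, -0.6, 24.6]
grip_width: 0.008
grasp_force: 18.2
```

Firm stop. I'll back off and check that it is shut.

```bash
python3 -m pendant '[[0.04,0,0,0],[0.04,0,0,0],[0.1,0,0,0],[0.15,0,0,0],[0.15,0,0,0],[0.1,0,-0.1,0],[0,0,-0.2,0],[0,0,-0.2,0],[0,0,-0.2,0],[0,0,0,0],[0,0,0,0]]'
python3 - <<'E'
from h import *
c=calibration("side"); side=camera("side"); sc=camera("scene")
a=cv2.resize(side[150:310,260:480,::-1],(550,400),interpolation=cv2.INTER_CUBIC)
b=cv2.resize(sc[200:340,220:420,::-1],(250,175))
out=np.zeros((400,800,3),np.uint8); out[:,:550]=a; out[:175,550:]=b
cv2.imwrite("pics/end.png",out)
e=np.array([.990,.139]); f=np.array([.538,-.062])
for o in(.144,.15):
  p=f+e*o
  for s in(-.12,.12): q=p+s*np.array([-.139,.99]); u=proj(c,[*q,.118]); print(o,s,((u-[260,150])*2.5).round(1))
E
```

```text
clock: 21.82
position: [0.5654, -0.0587, 0.2318]
eef_rot: [-3.141, 0.008, -3.003]
force: [0.0, -0.7, -1.0]
grip_width: 0.005
grasp_force: 0.0
0.144 -0.12 [336.9 231.2]
0.144 0.12 [179.5 125.8]
0.15 -0.12 [341.6 228.9]
0.15 0.12 [184.  123.9]
```

View pics/end.png

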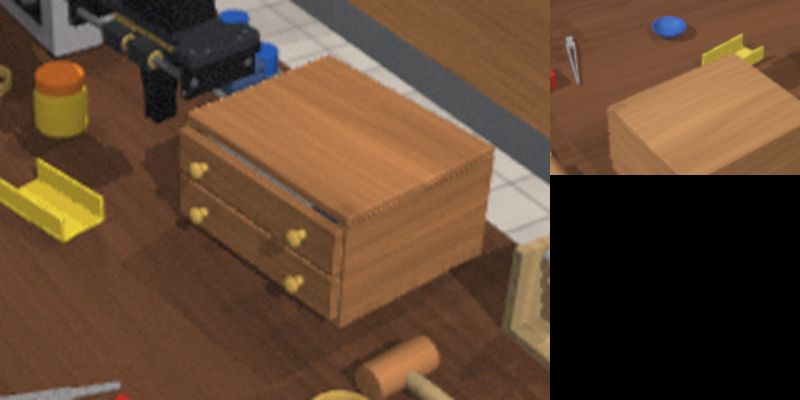

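The upper drawer front is flush with the lower one, with its right top corner at crop (341,230), matching the shut prediction of (342,229). The gripper is clear, so I'm handing in.

```bash
python3 -c "
from rig import *
print(finish_job())"
```

```text
the job is handed in; nothing more can be done
None
```

I handed the job in at about 22 s on the robot's clock, with all three risers nested in the upper drawer and the drawer shut; no verdict came back.

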